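# Close the bench tester and start the test

## Robot

A 6-joint arm with a two-finger parallel gripper is mounted at the origin on the work surface. World frame = base frame: x ahead of the robot, y to its left, z up, the work surface at z = 0. Lengths are in mm, angles in rad, forces in N, time in s.
With the tool pointing down it reaches from about 375 to 825 mm from the base axis. Payload 5.5 kg.
Tool frame: the origin (TCP) lies at the very end of the fingers, on their centre line; the grasp point (between the pads) lies 19 mm behind it (ctrl.grip_depth is the distance from the TCP to the grasp point, in mm); x points along the fingers, z is the direction in which the jaws open and shut, and the axes are right-handed (so a half turn about x gives the same grasp; the last joint's range is limited). The gripper opens to 85 mm and grips with 20 to 120 N. Pads are 22 mm wide; open, the fingers measure 114 mm over their backs; the gripper's body (76 mm by 85 mm) begins 54 mm behind the grasp point. The pads swing forward as they close: fully open they stand 13 mm farther back than shut.
Start: joints at [-1.282, 0.314, -0.047, 1.21, 0, 1.571], TCP at [170.878, -575.148, 231.299] pointing down, gripper open.
Joint ranges: [-2.67, 2.67], [-0.69, 1.73], [-1.03, 1.25], [-2.08, 2.16], [-1.42, 1.45], [-3.14, 3.14]. Speed limits (rad/s): [2.39, 2.39, 3.01, 3.14, 3.14, 3.14].

## Interface

Orientations are given as a rotation vector (axis times angle).
In Python, from rig import ctrl, eyes gives the robot as it stands.
- The arm moves only by the tool play_rows, never from a script. Its argument "moves" is a list of rows, each a list of 3 entries, a list of its own where there are three numbers: the turn, a rotation vector about the tool's x, y, z in rad, then the shift along the tool's x, y, z in m, then the gripper's target within -1 to 1 (shut at 1, half-way at 0, fully open at -1). In form: [[[rx, ry, rz], [dx, dy, dz], jaw], ...]. A call has 1 to 20 rows; each row shifts and turns the commanded pose from where the row before left it, along the tool's axes as they then stand; what a row does not reach is not made up. A row lasts 1/8 s, in which the tool goes at most 62.5 mm and 10.7 degrees, less where a joint would pass 70% of its speed; a pose out of reach is approached as far as the arm can. A call with a gripper value outside its range is refused whole. The fingers move at their own pace and stop on an object; "force" is the grip in N (left out, the last holds). Time passes only in rows, so rows that do not move let the fingers close. It gives the time, the measured TCP pose, the force and the opening at its end, in the units of the state.
- ctrl.state(): the state, without advancing time (a new reading comes with each control period).
- eyes.get_image(name): name is "scene" or "top" or "wrist"; returns (picture, depth): 480x640x3 uint8, red, green, blue; 480x640 float32, mm along the optical axis (not along the pixel's ray), 0 where there is no reading.
- eyes.camera_info(name): a dict with "K" (3x3 intrinsics, pixels), "camera_from_world" (4x4, takes a point from world to camera coordinates); the wrist camera has in their place "mount" (4x4, takes a point from camera to tool coordinates, whose origin is the TCP and whose axes are the tool frame's). Camera axes: x right, y down, z forward; pixel columns grow to the right and rows downward; lengths in mm; the calibration is good to about 2 mm. A picture is of the moment at which its call begins: read the wrist's pose just before it. camera_info takes no time and is no camera call.
- ctrl.finish_job(): hands the job in, once; it reports no verdict.
The state is a dict: "t": time; "joint_positions": joint angles; "dq": joint speeds; "joint_efforts": joint torques, N m; "tool_pos": TCP position; "tool_rot": TCP orientation; "contact_force": force on the tool from outside, world axes, zero at the start; "wrist_torque": the same for the moment, N m; "grip_width": opening from 0.0 (shut) to 1.0 (fully open).
Only numpy, scipy, OpenCV 4.12 (cv2) and the standard library are available. Lean on these libraries where they do the work, as an engineer would, in place of code of your own. Each camera call takes 0.05 s, during which the arm holds its last target.

## Task

Close up the bench tester and start the test: push the blue drawer fully home with the steel test bar still standing upright in it, and push the blue sliding hood fully shut over the opening in the tester's top. Then press the green start button right down and let it come back up. Only push and press with the fingertips: do not pick anything up, leave the red stop button alone, and do not disturb the other things on the bench.

Things in the scene. Friction and masses are not known exactly. Their poses are not given: they have to be found in the camera images.
- tester: Fixed grey bench tester, 170 (x) by 370 (y) mm, flat top 120 mm high. Origin: centre of its underside, on the bench. Its y axis runs along its length from the drawer end face (y -185) to the drive head, a block with a lying motor on the top at y 125 to 185, 190 mm high over the bench. A chamber opening 96 by 90 mm in the top spans y -155 to -65. Turned up to 0.25 rad from world.
- drawer (a joint): How far the drawer stands out, m: 0 fully shut, at most 0.125. Slides along the tester's y axis, shutting towards +y, against about 2 N of friction and slight damping; stays where it is left. Behind its front plate is an open aluminium tray 130 mm long, floor 50 mm above the bench, walls 15 mm high.
- drawer_face (a point): Mid-width point on the outer face of the drawer's blue front plate, 110 mm above the bench. Axes as the tester's: the face looks to -y; push it towards +y. The plate is 150 mm wide (x), 12 mm thick, from 34 to 135 mm above the bench (15 mm above the tester's top). Shut, its outer face is at tester y = -197 mm.
- hood (a joint): How far the hood stands open, m: 0 fully shut, at most 0.095. Slides along the tester's y axis, shutting towards -y (the drawer end), against about 2 N of friction and slight damping; stays where it is left. The hood is a blue block 120 mm wide (x), 100 long (y), 35 high with a pane on top.
- hood_back (a point): Mid-width point on the hood's vertical back face, which looks to the drive head (tester +y), 141 mm above the bench; axes as the tester's. Push this face towards -y. The hood reaches from 121 to 156 mm above the bench. Shut, the face is at tester y = -60 mm. Behind it at least 90 mm of flat top is free before the drive head.
- bar: Bare steel test bar, a loose cylinder 28 mm in diameter and 40 mm high, about 0.2 kg, standing on end on the drawer's tray floor (50 mm above the bench). Origin: centre of its underside; z is its axis. It must stay standing and rides in with the drawer.
- start (a joint): Travel of the green start button, m: 0 up, 0.007 fully down; it springs back. About 1.5 N starts it moving, 5 N holds it fully down.
- start_top (a point): Centre of the top of the green start button, a cap 34 mm in diameter, 67 mm above the bench when up, on a fixed grey pod 80 by 80 by 45 mm. Press straight down.
- stop (a joint): Travel of the red stop button, m: 0 up, 0.007 fully down. Leave it alone.
- stop_top (a point): Centre of the top of the red stop button, same button and pod as the green one. The two pods may stand either way round.
- spare_bar: Loose spare steel bar like the test bar, standing on the bench. Bystander. Origin: centre of its underside.
- brass_bar: Loose brass bar of the same size standing on the bench. Bystander. Origin: centre of its underside.
- jar: Loose jar, 60 mm in diameter, 90 mm high. Bystander. Origin: centre of its underside.
- beaker: Loose white open beaker, 70 mm in diameter, 90 mm high. Bystander. Origin: centre of its underside.
- screwdriver: Loose screwdriver lying on the bench near the robot. Bystander.
- caliper: Loose steel caliper, 150 mm long, lying on the bench near the robot. Bystander. Origin: under the middle of its beam.
Not all that is in view belongs to the job. What is shaped like the part that bears start but orange or yellow is not meant.

How it is judged (in metres and radians):
On the way, in this order (a step that is already met when the one before it is completed fails the run):
1. drawer and hood are both pushed shut, in either order (value of joint each of drawer, hood below 0.005 m), for 0.2 s.
2. the green start button is pressed down (value of joint start above 0.005 m), for 0.05 s.
At the end, for the whole second after the job is handed in: Drawer and hood each within 5 mm of fully shut, both buttons up again, and the test bar at rest inside the tester, standing upright on the drawer's tray (within 0.15 rad and 6 mm in height) (all of step 1 and value of joint each of start, stop below 0.002 m and angle between bar's own z axis and vertical below 0.15 rad and z of bar in the frame of tester between 0.045 and 0.056 m and y of bar in the frame of tester above -0.185 m and linear speed of bar below 0.02 m/s); the robot touches nothing.
It fails at once if the start button is pressed before drawer and hood are shut (value of joint start above 0.003 m and not (value of joint each of drawer, hood below 0.005 m)).
It fails at once if the red stop button is pressed (value of joint stop above 0.003 m).
It fails at once if the test bar falls over (angle between bar's own z axis and vertical above 0.6 rad).
It fails at once if the test bar is lifted off the tray (z of bar in the frame of tester above 0.065 m).
It fails at once if another thing on the bench is lifted or shifted by more than 20 mm (distance of any of spare_bar, brass_bar, jar, beaker, screwdriver, caliper from where it was at the start of the episode above 0.02 m).
It also fails if it takes over 61 s, if anything falls off the work surface, if the arm or the gripper's body presses on something with over 40 N, if the wrist force passes 120 N, or if a joint passes its speed limit or range.

## Working session

There is one attempt and no reset: what is moved stays moved. The work goes in short steps, Python scripts to look and compute and a tool call to move; the robot and the scene stay as the last step left them, time stands still between calls to the robot, and variables do not carry over. Pictures are saved under pics/ and viewed, and the job is handed in when it is done.

Besides the shell and the picture viewer there is one more tool, called as name(argument=value, ...) on one line, values as JSON. play_rows: Moves the arm, as the interface text tells. Its arguments: {"type":"object","properties":{"moves":{"type":"array","items":{"type":"array"}},"force":{"type":"number"}},"required":["moves"]}

```bash
ls; mkdir -p pics
python3 - <<'E'
from rig import ctrl, eyes
import cv2, numpy as np, pickle
print(ctrl.state())
for n in ["scene","top"]:
    im,d=eyes.get_image(n); cv2.imwrite(f"pics/{n}0.png",im[:,:,::-1]); 
    pickle.dump((im,d,eyes.camera_info(n)),open(f"{n}0.pkl","wb")); print(eyes.camera_info(n))
E
```

```text
pics
{'t': 0.0, 'joint_positions': array([-1.28197499e+00,  3.14206685e-01, -4.81007311e-02,  1.21019345e+00,
        1.26567906e-05,  1.57079361e+00]), 'dq': array([ 7.33174286e-04, -1.65865877e-03, -8.99330914e-05, -1.26592427e-03,
        1.41134981e-03, -1.35850337e-03]), 'joint_efforts': array([ 3.23389268e-04, -5.39588249e+01,  3.39750838e+01,  1.93036400e-02,
        3.58780926e-04, -4.85229904e-06]), 'tool_pos': array([ 170.73026563, -574.58390753,  230.43666418]), 'tool_rot': array([ 0.99490361,  1.33349436, -0.99319234]), 'contact_force': array([-0.24125519,  0.60611475, -0.00113967]), 'wrist_torque': array([-0.00312656,  0.0685947 ,  0.01359609]), 'grip_width': 1.002881255683927}
{'K': array([[480.99241228,   0.        , 316.97126522],
       [  0.        , 480.99241228, 234.64266245],
       [  0.        ,   0.        ,   1.        ]]), 'camera_from_world': array([[ 6.88518070e-01,  7.25102061e-01, -1.30333211e-02,
        -3.81963111e+02],
       [ 3.93715557e-01, -3.88823019e-01, -8.32949410e-01,
        -6.78878553e+01],
       [-6.09040990e-01,  5.68369299e-01, -5.53195637e-01,
         1.47200603e+03],
       [ 0.00000000e+00,  0.00000000e+00,  0.00000000e+00,
         1.00000000e+00]])}
{'K': array([[522.85155199,   0.        , 314.07657044],
       [  0.        , 522.85155199, 234.65326526],
       [  0.        ,   0.        ,   1.        ]]), 'camera_from_world': array([[-2.31575509e-02, -9.99414525e-01, -2.51860205e-02,
         8.38932912e+01],
       [-9.92045376e-01,  2.60902084e-02, -1.23147362e-01,
         5.18138176e+02],
       [ 1.23732371e-01,  2.21338839e-02, -9.92068743e-01,
         1.31081916e+03],
       [ 0.00000000e+00,  0.00000000e+00,  0.00000000e+00,
         1.00000000e+00]])}
```

View pics/scene0.png

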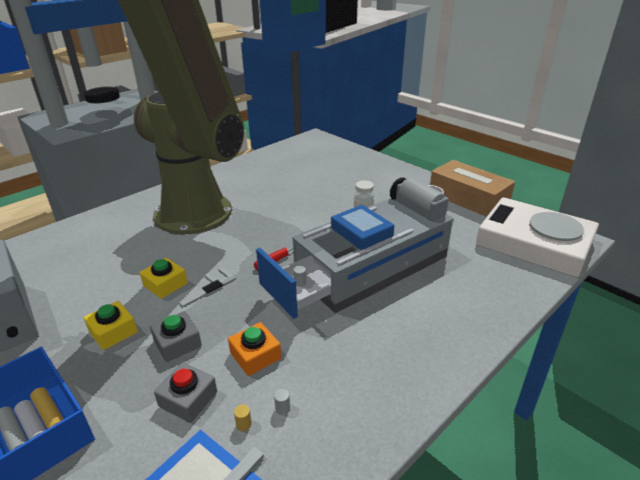

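View pics/top0.png

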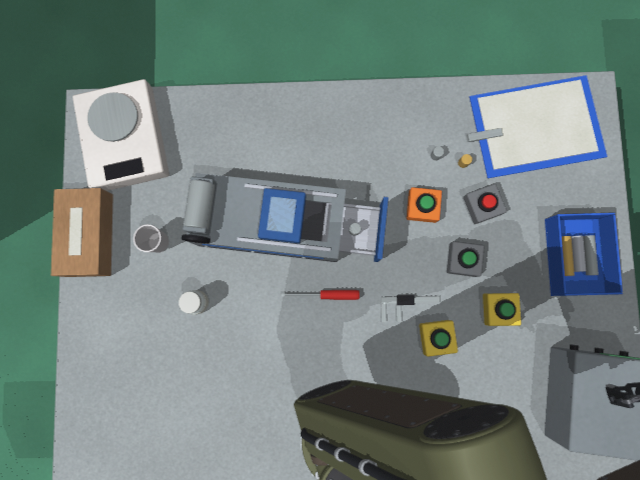

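The scene view shows the blue drawer standing out at (278,282), the bar at (300,275), the open hood at (362,226), the green start on a grey pod at (175,335), and the red stop at (185,385). In the top view the start is at (468,258), the drawer plate at (382,229) and the hood at (283,215). Yellow and orange pods are decoys.

```bash
cat > h.py <<'E'
import numpy as np, pickle, cv2
def cloud(d,K,T):
    v,u=np.mgrid[0:480,0:640]; P=np.stack([(u-K[0,2])/K[0,0]*d,(v-K[1,2])/K[1,1]*d,d],-1).astype(float)
    R,t=T[:3,:3],T[:3,3]; W=(P-t)@R; W[d==0]=np.nan; return W
def load(n):
    im,d,c=pickle.load(open(n+".pkl","rb")); return im,d,cloud(d,c["K"],c["camera_from_world"]),c
E
python3 - <<'E'
from h import *
for n in ["top0","scene0"]:
    im,d,W,c=load(n); f=im.astype(int); r,g,b=f[...,0],f[...,1],f[...,2]; Z=W[...,2]
    box=(W[...,0]>300)&(W[...,0]<720)&(W[...,1]>-450)&(W[...,1]<450)
    blue=(b>r+50)&(b>g+20)&box
    pl=blue&(Z>20)&(Z<137)&(W[...,1]<60)
    print(n,"bench z",np.nanmedian(Z[(Z>-20)&(Z<15)]))
    # tester top
    top=box&(abs(Z-120)<4)&~blue
    for nm,m in [("plate",pl),("platetop",blue&(Z>128)&(Z<142)&(W[...,1]<60)),("hoodtop",(b>r+20)&box&(abs(Z-157)<7)),("testertop",top)]:
        if m.sum()<10: print(nm,m.sum()); continue
        p=W[m]; q=p[:,:2].astype(np.float32); rect=cv2.minAreaRect(q)
        print(nm,len(p),p.mean(0).round(1),"min",p.min(0).round(),"max",p.max(0).round(),rect, "boxpts",cv2.boxPoints(rect).round().tolist())
    for nm,m in [("green",(g>r+40)&(g>b+20)&box&(Z>55)&(Z<75)),("red",(r>g+80)&(r>b+80)&box&(Z>55)&(Z<75))]:
        k,l,s,ce=cv2.connectedComponentsWithStats(m.astype(np.uint8))
        for i in range(1,k):
            if s[i,4]>20:
                p=W[l==i]; print(nm,ce[i].round(),s[i,4],p.mean(0).round(1),p.min(0).round(),p.max(0).round())
E
```

```text
top0 bench z 0.2277296189571193
plate 393 [517.  -90.6 120. ] min [ 447. -108.   49.] max [594.  59. 137.] ((487.9720764160156, -56.00593566894531), (102.34416198730469, 216.29922485351562), 41.073604583740234) boxpts [[378.0, -8.0], [520.0, -171.0], [598.0, -104.0], [455.0, 59.0]]
platetop 296 [520.2 -93.8 134.4] min [ 448. -108.  128.] max [594. -80. 141.] ((520.6788940429688, -94.04200744628906), (11.24377155303955, 147.990478515625), 81.91098022460938) boxpts [[447.0, -89.0], [593.0, -110.0], [595.0, -99.0], [448.0, -78.0]]
hoodtop 2103 [554.2 143.1 156.1] min [491.  87. 150.] max [620. 200. 164.] ((554.9032592773438, 143.37435913085938), (100.02167510986328, 120.47310638427734), 81.9389877319336) boxpts [[488.0, 102.0], [608.0, 85.0], [622.0, 184.0], [502.0, 201.0]]
testertop 4860 [560.2 184.5 119.9] min [452.  -8. 116.] max [670. 376. 124.] ((561.1171875, 184.6641845703125), (369.2255859375, 170.71334838867188), 81.87592315673828) boxpts [[451.0, 14.0], [620.0, -10.0], [672.0, 355.0], [503.0, 379.0]]
green [426. 202.] 146 [ 591.3 -213.6   67. ] [ 576. -230.   56.] [ 606. -198. 
[... 936 characters left out ...]
.74573516845703), 82.23546600341797) boxpts [[490.0, 102.0], [611.0, 85.0], [624.0, 186.0], [504.0, 202.0]]
testertop 2875 [578.9 168.6 119.8] min [ 451. -101.  116.] max [672. 362. 124.] ((555.5112915039062, 135.57691955566406), (474.4781494140625, 175.04075622558594), 81.84566497802734) boxpts [[435.0, -87.0], [608.0, -112.0], [676.0, 358.0], [503.0, 383.0]]
green [106. 311.] 172 [ 327.4 -395.8   65.2] [ 308. -411.   55.] [ 339. -380.   71.]
green [172. 322.] 197 [ 454.1 -311.4   65.3] [ 435. -327.   56.] [ 467. -290.   70.]
green [252. 334.] 204 [ 597.5 -215.3   65.9] [ 579. -229.   56.] [ 612. -196.   71.]
red [182. 377.] 263 [ 594.6 -370.3   66.1] [ 576. -386.   57.] [ 608. -350.   71.]
```

Run:
```python
from rig import eyes
import cv2
im=cv2.imread("pics/top0.png")[150:330,170:530]
cv2.imwrite("pics/topcrop.png",cv2.resize(im,(800,400),interpolation=cv2.INTER_CUBIC))
print(eyes.camera_info("wrist"))
```

```text
{'K': array([[399.274297  ,   0.        , 326.56327123],
       [  0.        , 399.274297  , 241.91378365],
       [  0.        ,   0.        ,   1.        ]]), 'mount': array([[-9.24196874e-04, -3.06104794e-01,  9.51997374e-01,
        -1.42221306e+02],
       [ 9.58732701e-04, -9.51997615e-01, -3.06103940e-01,
         7.81930714e+01],
       [ 9.99999113e-01,  6.29810709e-04,  1.17330590e-03,
         2.99167676e-01],
       [ 0.00000000e+00,  0.00000000e+00,  0.00000000e+00,
         1.00000000e+00]])}
```

View pics/topcrop.png

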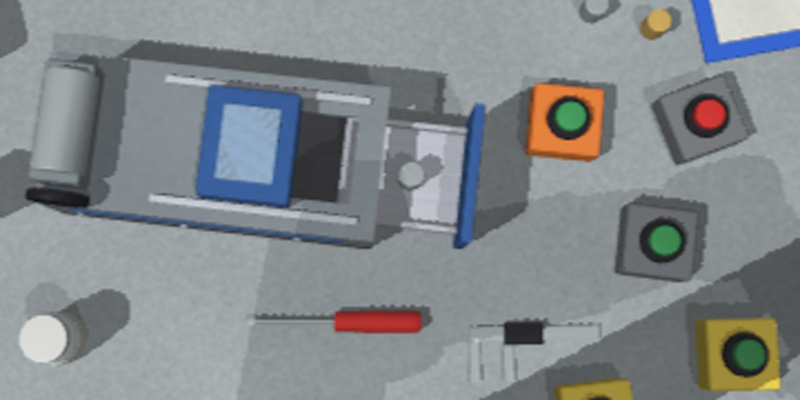

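```bash
cat >> h.py <<'E'
from scipy.spatial.transform import Rotation as Ro
yaw=-0.1417; C=np.array([562.,184.8]); ex=np.array([np.cos(yaw),np.sin(yaw)]); ey=np.array([-np.sin(yaw),np.cos(yaw)])
def tw(x,y): return C+x*ex+y*ey
def wt(p): d=np.asarray(p)[:2]-C; return np.array([d@ex,d@ey])
def delta(st,target): # metres in tool axes
    R=Ro.from_rotvec(st["tool_rot"]).as_matrix(); return (R.T@(np.array(target)-st["tool_pos"])/1000).round(4)
E
python3 - <<'E'
from h import *
from rig import ctrl
s=ctrl.state(); R=Ro.from_rotvec(s["tool_rot"]).as_matrix(); print(R.round(3))
im,d,W,c=load("top0")
f=W[222:236,348:362]; m=(abs(f[...,2]-90)<8); print("bar",f[m].mean(0),wt(f[m].mean(0)))
print("face",wt([520.6,-100]),"hoodback",wt([562.6,193]))
# rotation needed so that tool z along tester -/+y or y
for t in (ey,-ey,ex,-ex):
    z=np.r_[t,0]; x=np.array([0,0,-1.]); y=np.cross(z,x); Rt=np.stack([x,y,z],1)
    print(t.round(3),Ro.from_matrix(R.T@Rt).as_rotvec().round(3))
E
```

```text
[[-0.     0.959  0.285]
 [ 0.001  0.285 -0.959]
 [-1.     0.    -0.002]]
bar [526.85116144 -31.47339646  89.54611815] [  -4.25306666 -219.06970191]
face [  -0.7638176  -287.79231502] hoodback [-0.56406909  8.20254997]
[0.141 0.99 ] [-2.711e+00 -0.000e+00 -2.000e-03]
[-0.141 -0.99 ] [ 0.43  -0.002  0.   ]
[ 0.99  -0.141] [-1.14e+00 -1.00e-03 -1.00e-03]
[-0.99   0.141] [ 2.001e+00 -1.000e-03  2.000e-03]
```

play_rows(moves=[[[-0.163,0,0],[0,0,0],1],[[-0.163,0,0],[0,0,0],1],[[-0.163,0,0],[0,0,0],1],[[-0.163,0,0],[0,0,0],1],[[-0.163,0,0],[0,0,0],1],[[-0.163,0,0],[0,0,0],1],[[-0.163,0,0],[0,0,0],1],[[0,0,0],[0,0,0],1]], force=40)

```text
t: 1.1
tool_pos: [170.8, -574.9, 230.9]
tool_rot: [0.113, 1.568, -0.111]
contact_force: [0.2, -0.9, 1.1]
grip_width: 0.001
```

```bash
cat > go.py <<'E'
import sys
from h import *
from rig import ctrl
s=ctrl.state(); print("t",s["t"],s["tool_pos"].round(1),"tester",wt(s["tool_pos"]).round(1),"F",s["contact_force"].round(1),s["grip_width"],s["joint_positions"].round(2))
R=Ro.from_rotvec(s["tool_rot"]).as_matrix()
x=np.array([0,0,-1.]); z=np.r_[ex,0]; Rt=np.stack([x,np.cross(z,x),z],1)
print("rot err",Ro.from_matrix(R.T@Rt).as_rotvec().round(4))
if len(sys.argv)>3:
    a=[float(v) for v in sys.argv[1:4]]
    p=np.r_[tw(a[0],a[1]),a[2]]; print(p.round(1),delta(s,p))
E
python3 go.py 0 -320 230
```

```text
t 1.1 [ 170.8 -574.9  230.9] tester [-280.  -807.3] F [ 0.2 -0.9  1.1] 0.0005870585878465909 [-1.28  0.31 -0.05  1.21  0.    0.43]
rot err [-0.0011 -0.0003 -0.0008]
[ 516.8 -132.   230. ] [0.0011 0.4876 0.2795]
```

play_rows(moves=[[[0,0,0],[0,0.02,0.012],1],[[0,0,0],[0,0.036,0.021],1],[[0,0,0],[0,0.036,0.021],1],[[0,0,0],[0,0.036,0.021],1],[[0,0,0],[0,0.036,0.021],1],[[0,0,0],[0,0.036,0.021],1],[[0,0,0],[0,0.036,0.021],1],[[0,0,0],[0,0.036,0.021],1],[[0,0,0],[0,0.036,0.021],1],[[0,0,0],[0,0.036,0.021],1],[[0,0,0],[0,0.036,0.021],1],[[0,0,0],[0,0.036,0.021],1],[[0,0,0],[0,0.036,0.021],1],[[0,0,0],[0,0.036,0.016],1],[[0,0,0],[0,0,0],1],[[0,0,0],[0,0,0],1]])

```text
t: 3.1
tool_pos: [516.1, -130.7, 231.2]
tool_rot: [0.111, 1.569, -0.111]
contact_force: [-0.1, 0.2, 0.8]
grip_width: -0.005
```

```bash
python3 go.py 0 -320 102
python3 - <<'E'
from rig import eyes
import cv2
im,d=eyes.get_image("wrist"); cv2.imwrite("pics/w1.png",im[:,:,::-1])
E
```

```text
t 3.1 [ 516.1 -130.7  231.2] tester [  -0.9 -318.8] F [-0.1  0.2  0.8] -0.0050417461215713725 [-0.25  0.19 -0.21  1.17 -0.    1.46]
rot err [ 0.0006 -0.0006  0.0001]
[ 516.8 -132.   102. ] [ 0.1292 -0.0012  0.001 ]
```

View pics/w1.png

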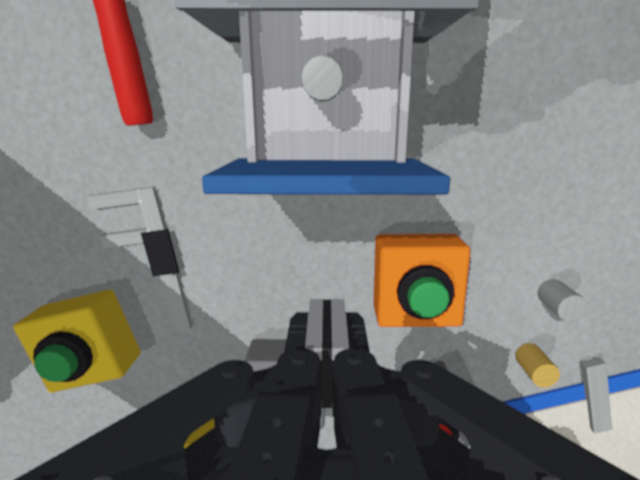

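play_rows(moves=[[[0,0,0],[0.03,0,0],1],[[0,0,0],[0.035,0,0],1],[[0,0,0],[0.035,0,0.001],1],[[0,0,0],[0.025,0,0],1],[[0,0,0],[0,0.005,0],1],[[0,0,0],[0,0.005,0],1],[[0,0,0],[0,0.004,0],1],[[0,0,0],[0,0.004,0],1],[[0,0,0],[0,0.004,0],1],[[0,0,0],[0,0.005,0],1],[[0,0,0],[0,0.006,0],1],[[0,0,0],[0,0.006,0],1]])

```text
t: 4.65
tool_pos: [523.5, -92.6, 106.4]
tool_rot: [0.11, 1.567, -0.111]
contact_force: [0.8, -2.4, 1.0]
grip_width: -0.002
```

```bash
python3 go.py 0 -209 102
python3 - <<'E'
from rig import eyes
import cv2
im,d=eyes.get_image("wrist"); cv2.imwrite("pics/w2.png",im[:,:,::-1])
E
```

```text
t 4.65 [523.5 -92.6 106.4] tester [   1.1 -280.1] F [ 0.8 -2.4  1. ] -0.0021629990472836766 [-0.17  0.27 -0.4   0.9  -0.    1.54]
rot err [0.0007 0.0005 0.0003]
[532.5 -22.1 102. ] [ 0.0044  0.0711 -0.001 ]
```

View pics/w2.png

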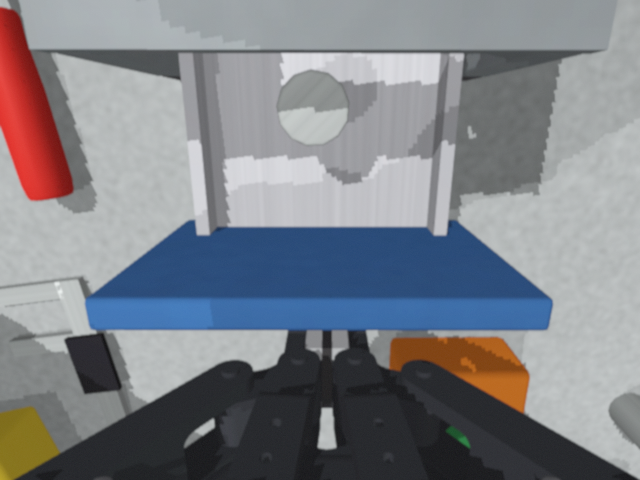

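The plate is against the fingers, the drawer is moving, and the bar stands at (313,107). I'll continue.

play_rows(moves=[[[0,0,0],[0,0.006,0],1],[[0,0,0],[0,0.006,0],1],[[0,0,0],[0,0.006,0],1],[[0,0,0],[0,0.006,0],1],[[0,0,0],[0,0.006,0],1],[[0,0,0],[0,0.006,0],1],[[0,0,0],[0,0.005,0],1],[[0,0,0],[0,0.005,0],1],[[0,0,0],[0,0.004,0],1],[[0,0,0],[0,0.003,0],1],[[0,0,0],[0,0.003,0],1],[[0,0,0],[0,0,0],1],[[0,0,0],[0,0,0],1]])

```text
t: 6.32
tool_pos: [530.5, -37.0, 106.1]
tool_rot: [0.111, 1.569, -0.11]
contact_force: [0.5, -0.3, 0.7]
grip_width: 0.001
```

```bash
python3 go.py 0 -208 102
python3 - <<'E'
from rig import eyes
import cv2
im,d=eyes.get_image("wrist"); cv2.imwrite("pics/w3.png",im[:,:,::-1])
E
```

```text
t 6.325 [530.5 -37.  106.1] tester [ 2.00e-01 -2.24e+02] F [ 0.5 -0.3  0.7] 0.0006576837297718229 [-0.07  0.27 -0.4   0.9   0.    1.64]
rot err [ 0.001  -0.001  -0.0008]
[532.6 -21.1 102. ] [ 0.0041  0.016  -0.0002]
```

View pics/w3.png

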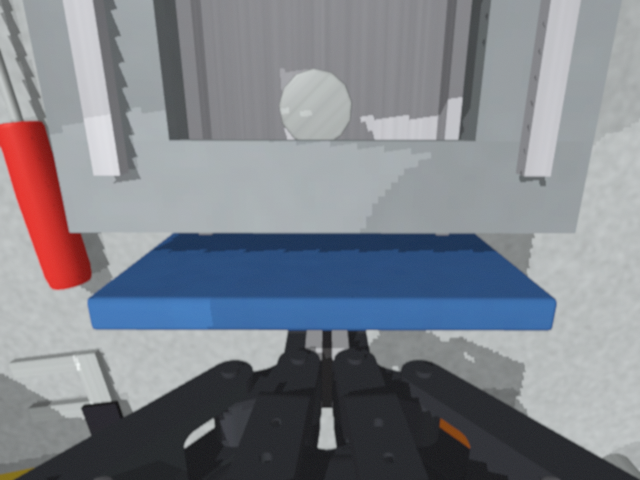

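play_rows(moves=[[[0,0,0],[0,0.003,0],1],[[0,0,0],[0,0.003,0],1],[[0,0,0],[0,0.003,0],1],[[0,0,0],[0,0.002,0],1],[[0,0,0],[0,0.002,0],1],[[0,0,0],[0,0.001,0],1],[[0,0,0],[0,0.001,0],1],[[0,0,0],[0,0.001,0],1],[[0,0,0],[0,0,0],1]])

```text
t: 7.5
tool_pos: [533.5, -21.4, 106.4]
tool_rot: [0.111, 1.568, -0.11]
contact_force: [-1.8, -0.9, -0.8]
grip_width: 0.002
```

play_rows(moves=[[[0,0,0],[0,0.001,0],1],[[0,0,0],[0,0.001,0],1],[[0,0,0],[0,0,0],1]])

```text
t: 7.88
tool_pos: [533.7, -19.8, 106.4]
tool_rot: [0.11, 1.568, -0.111]
contact_force: [-0.6, -2.3, -1.6]
grip_width: -0.002
```

```bash
python3 go.py 0 -208 102
python3 - <<'E'
from rig import eyes
import cv2
im,d=eyes.get_image("wrist"); cv2.imwrite("pics/w4.png",im[:,:,::-1])
E
```

```text
t 7.875 [533.7 -19.8 106.4] tester [   0.9 -206.6] F [-0.6 -2.3 -1.6] -0.001956280900504132 [-0.04  0.28 -0.4   0.9  -0.    1.68]
rot err [0.0006 0.0003 0.0006]
[532.6 -21.1 102. ] [ 0.0044 -0.0014 -0.0009]
```

View pics/w4.png

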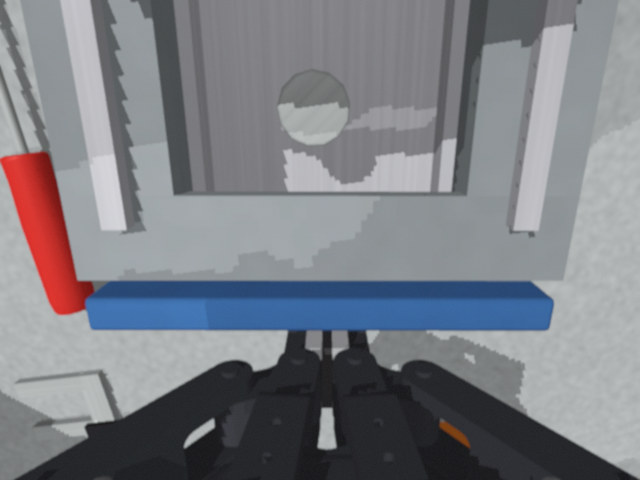

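play_rows(moves=[[[0,0,0],[0,0.001,0],1],[[0,0,0],[0,0.001,0],1],[[0,0,0],[0,0.001,0],1],[[0,0,0],[0,0,0],1]])

```text
t: 8.43
tool_pos: [533.7, -19.8, 106.4]
tool_rot: [0.107, 1.568, -0.118]
contact_force: [-2.6, -13.3, 0.7]
grip_width: -0.002
```

play_rows(moves=[[[0,0,0],[0,-0.01,0],1],[[0,0,0],[0,-0.015,0],1],[[0,0,0],[-0.04,0,0],1],[[0,0,0],[-0.045,0,0],1],[[0,0,0],[-0.045,0,0],1],[[0,0,0],[0,0.03,0],1],[[0,0,0],[0,0.045,0],1],[[0,0,0],[0,0.045,0],1],[[0,0,0],[0,0.045,0],1],[[0,0,0],[0,0.045,0],1],[[0,0,0],[0,0.045,0],1],[[0,0,0],[0,0.015,0],1],[[0,0,0],[0,0,0],1]])

```text
t: 10.05
tool_pos: [568.4, 226.2, 236.0]
tool_rot: [0.11, 1.568, -0.11]
contact_force: [-0.7, -1.4, -0.2]
grip_width: -0.002
```

```bash
python3 go.py 0 38 135
python3 - <<'E'
from rig import eyes,ctrl
from h import *
s=ctrl.state()
im,d=eyes.get_image("wrist"); cv2.imwrite("pics/w5.png",im[:,:,::-1])
c=eyes.camera_info("wrist"); Tt=np.eye(4); Tt[:3,:3]=Ro.from_rotvec(s["tool_rot"]).as_matrix(); Tt[:3,3]=s["tool_pos"]
W=cloud(d,c["K"],np.linalg.inv(Tt@c["mount"]))
f=im.astype(int); m=(f[...,2]>f[...,0]+50)&(abs(W[...,2]-156)<6)
q=(W[m][:,:2]-C)@np.stack([ex,ey],1); print(np.percentile(q,[0,2,50,98,100],axis=0))
E
```

```text
t 10.05 [568.4 226.2 236. ] tester [ 0.5 41.9] F [-0.7 -1.4 -0.2] -0.002381124450329879 [ 0.38  0.33 -0.01  1.23  0.    2.09]
rot err [ 0.0019 -0.0004  0.0002]
[567.4 222.4 135. ] [ 0.1011 -0.0038 -0.0005]
[[-60.17160579 -90.12739713]
 [-58.3382704  -80.94953865]
 [ -2.26298542  -4.33802627]
 [ 56.12614441   9.21056881]
 [ 58.07105853  10.16972972]]
```

View pics/w5.png

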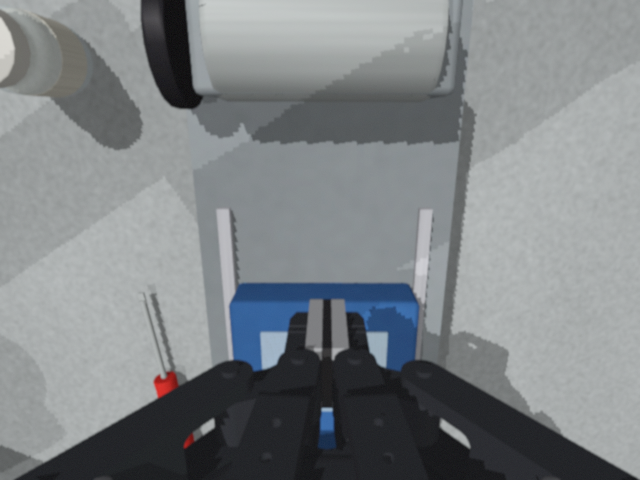

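play_rows(moves=[[[0,0,0],[0.03,0,0],1],[[0,0,0],[0.035,0,0],1],[[0,0,0],[0.025,0,0],1],[[0,0,0],[0.009,0,0],1],[[0,0,0],[0,-0.006,0],1],[[0,0,0],[0,-0.006,0],1],[[0,0,0],[0,-0.005,0],1],[[0,0,0],[0,-0.005,0],1],[[0,0,0],[0,-0.006,0],1],[[0,0,0],[0,-0.006,0],1]])

```text
t: 11.35
tool_pos: [564.0, 192.4, 137.8]
tool_rot: [0.111, 1.567, -0.11]
contact_force: [0.1, 2.1, 1.1]
grip_width: 0.002
```

```bash
python3 go.py 0 -49 137
```

```text
t 11.35 [564.  192.4 137.8] tester [0.9 7.8] F [0.1 2.1 1.1] 0.001577230213952513 [ 0.33  0.36 -0.21  1.01  0.    2.04]
rot err [ 0.001   0.0008 -0.001 ]
[555.1 136.3 137. ] [ 0.0007 -0.0568 -0.0009]
```

play_rows(moves=[[[0,0,0],[0,-0.007,0],1],[[0,0,0],[0,-0.007,0],1],[[0,0,0],[0,-0.007,0],1],[[0,0,0],[0,-0.007,0],1],[[0,0,0],[0,-0.007,0],1],[[0,0,0],[0,-0.006,0],1],[[0,0,0],[0,-0.004,0],1],[[0,0,0],[0,-0.003,0],1],[[0,0,0],[0,-0.002,0],1],[[0,0,0],[0,-0.002,0],1],[[0,0,0],[0,0,0],1]])

```text
t: 12.72
tool_pos: [556.1, 140.5, 137.1]
tool_rot: [0.11, 1.568, -0.111]
contact_force: [0.5, 2.0, 0.3]
grip_width: 0.003
```

```bash
python3 go.py 0 -49 137
```

```text
t 12.725 [556.1 140.5 137.1] tester [  0.4 -44.7] F [0.5 2.  0.3] 0.003386763744308581 [ 0.25  0.32 -0.26  0.99 -0.    1.96]
rot err [ 0.0006 -0.0004  0.0006]
[555.1 136.3 137. ] [ 0.0001 -0.0043 -0.0004]
```

play_rows(moves=[[[0,0,0],[0,-0.001,0],1],[[0,0,0],[0,-0.001,0],1],[[0,0,0],[0,-0.001,0],1],[[0,0,0],[0,-0.001,0],1],[[0,0,0],[0,-0.001,0],1],[[0,0,0],[0,-0.001,0],1],[[0,0,0],[0,0,0],1]])

```text
t: 13.6
tool_pos: [555.6, 137.5, 137.2]
tool_rot: [0.114, 1.568, -0.105]
contact_force: [2.8, 10.5, -3.9]
grip_width: -0.003
```

play_rows(moves=[[[0,0,0],[0,0.01,0],1],[[0,0,0],[0,0.015,0],1],[[0,0,0],[-0.04,0,0],1],[[0,0,0],[-0.045,0,0],1],[[0,0,0],[-0.025,0,0],1],[[0,0,0],[0,0,0],1]])

```text
t: 14.35
tool_pos: [560.4, 160.3, 249.5]
tool_rot: [0.111, 1.564, -0.11]
contact_force: [-0.4, 0.6, -0.3]
grip_width: 0.0
```

Run:
```python
from rig import eyes,ctrl
from h import *
s=ctrl.state(); print(wt(s["tool_pos"]),s["tool_pos"],s["t"])
p=np.array([448.5,-311,230]); print(wt(p), delta(s,p))
for n in ["scene","top"]:
    im,d=eyes.get_image(n); c=eyes.camera_info(n); pickle.dump((im,d,c),open(n+"1.pkl","wb")); W=cloud(d,c["K"],c["camera_from_world"])
    cv2.imwrite(f"pics/{n}1.png",im[:,:,::-1])
    f=im.astype(int); Z=W[...,2]; T=(W[...,:2]-C)@np.stack([ex,ey],1)
    b=(f[...,2]>f[...,0]+50)&(abs(T[...,0])<80)
    for nm,m in [("plate",b&(abs(Z-134)<6)&(T[...,1]<-150)&(T[...,1]>-320)),("hood",b&(abs(Z-156)<5)&(abs(T[...,1])<180))]:
        if m.sum(): print(n,nm,m.sum(),np.percentile(T[m],[2,50,98],axis=0).round(1).tolist())
```

```text
[  1.85476535 -24.4938842 ] [560.37699554 160.28966801 249.5004145 ] 14.35
[ -42.34243902 -506.85994896] [ 0.0188 -0.4823 -0.0447]
scene plate 413 [[-66.6, -195.9], [8.7, -187.9], [73.3, -154.9]]
scene hood 798 [[-54.8, -158.0], [14.3, -121.4], [59.4, -61.0]]
top plate 282 [[-73.6, -195.6], [-3.5, -190.4], [68.4, -185.1]]
top hood 1254 [[-57.7, -157.3], [5.2, -124.6], [55.6, -65.5]]
```

View pics/scene1.png

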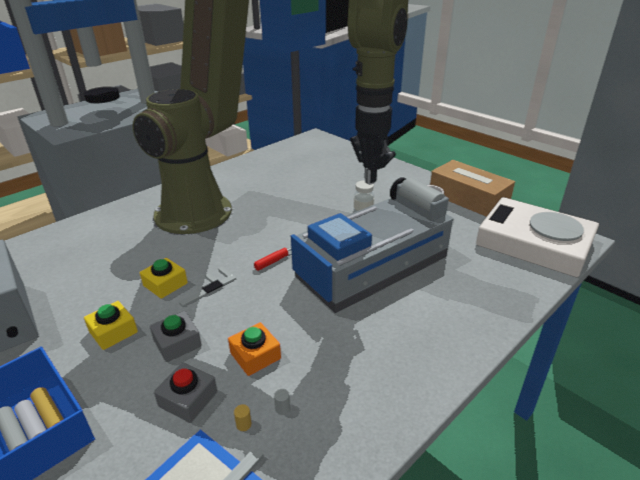

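Both read shut: plate at (312,272) flush with the tester, hood at (338,235) over the opening. On to the start button.

play_rows(moves=[[[0,0,0],[0,-0.022,-0.0027],1],[[0,0,0],[0,-0.04,-0.0035],1],[[0,0,0],[0,-0.04,-0.0035],1],[[0,0,0],[0,-0.04,-0.0035],1],[[0,0,0],[0,-0.04,-0.0035],1],[[0,0,0],[0,-0.04,-0.0035],1],[[0,0,0],[0,-0.04,-0.0035],1],[[0,0,0],[0,-0.04,-0.0035],1],[[0,0,0],[0.005,-0.04,-0.0035],1],[[0,0,0],[0.005,-0.04,-0.0035],1],[[0,0,0],[0.005,-0.04,-0.0035],1],[[0,0,0],[0.005,-0.04,-0.0035],1],[[0,0,0],[0,-0.02,-0.0035],1],[[0,0,0],[0,0,0],1],[[0,0,0],[0,0,0],1]])

```text
t: 16.32
tool_pos: [446.8, -310.6, 227.1]
tool_rot: [0.111, 1.568, -0.11]
contact_force: [0.4, 0.5, -0.6]
grip_width: 0.002
```

Run:
```python
from rig import eyes,ctrl
from h import *
s=ctrl.state(); print(s["tool_pos"],s["t"],s["contact_force"])
im,d=eyes.get_image("wrist"); cv2.imwrite("pics/w6.png",im[:,:,::-1])
c=eyes.camera_info("wrist"); Tt=np.eye(4); Tt[:3,:3]=Ro.from_rotvec(s["tool_rot"]).as_matrix(); Tt[:3,3]=s["tool_pos"]
W=cloud(d,c["K"],np.linalg.inv(Tt@c["mount"]))
f=im.astype(int); m=(f[...,1]>f[...,0]+40)&(f[...,1]>f[...,2]+20)&(abs(W[...,2]-66)<8)
k,l,st,ce=cv2.connectedComponentsWithStats(m.astype(np.uint8))
for i in range(1,k):
    if st[i,4]>50: p=W[l==i]; print(ce[i],st[i,4],np.nanmedian(p,0),p.min(0),p.max(0),delta(s,np.r_[p.mean(0)[:2],80]))
```

```text
[ 446.75137345 -310.59243844  227.12611772] 16.325 [ 0.43316636  0.47718077 -0.62834588]
[511.61682243  56.52850467] 2140 [ 589.63626399 -214.0889263    67.30885742] [ 574.45354595 -230.99151074   58.02987708] [ 607.94197971 -196.52666572   69.93833946] [0.1472 0.1154 0.1281]
[ 56.90964187 152.79724518] 1815 [ 255.64402231 -233.02796375   67.09812999] [ 236.30598724 -249.97971542   58.01522363] [ 270.09085925 -216.95257771   69.62979198] [ 0.1473  0.0498 -0.2004]
[328.67251052 217.8141655 ] 1426 [ 448.5175128  -310.37254316   67.38021206] [ 431.82294413 -330.43067784   58.00595373] [ 465.02169264 -294.92003283   69.71578737] [0.1471 0.0003 0.0018]
[195.84219269 330.54900332] 1204 [ 322.10450781 -393.1151268    67.24265562] [ 303.28971463 -411.91942821   58.0302804 ] [ 337.09391573 -378.56529821   70.50631534] [ 0.1471 -0.0996 -0.112 ]
```

View pics/w6.png

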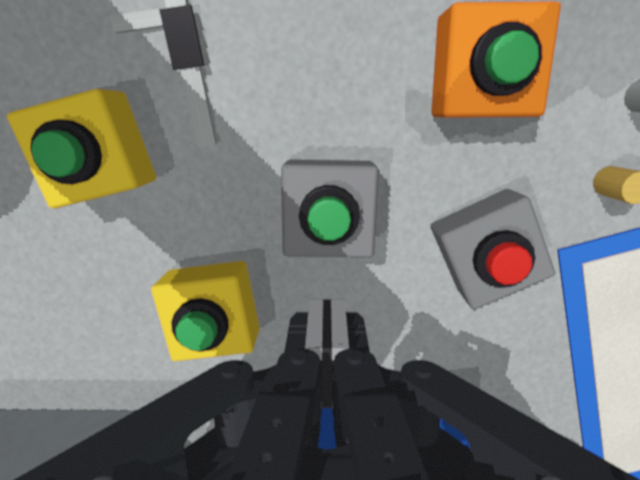

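The green start on the grey pod is at (329,217), essentially under the TCP. I'm descending.

play_rows(moves=[[[0,0,0],[0.03,0,0.0015],1],[[0,0,0],[0.035,0,0],1],[[0,0,0],[0.035,0,0],1],[[0,0,0],[0.03,0,0],1],[[0,0,0],[0.018,0,0],1],[[0,0,0],[0,0,0],1],[[0,0,0],[0,0,0],1]])

```text
t: 17.25
tool_pos: [449.2, -311.3, 80.2]
tool_rot: [0.11, 1.567, -0.11]
contact_force: [0.6, 0.6, -0.0]
grip_width: 0.0
```

play_rows(moves=[[[0,0,0],[0.006,0,0],1],[[0,0,0],[0.005,0,0],1],[[0,0,0],[0.003,0,0],1],[[0,0,0],[0.003,0,0],1],[[0,0,0],[0.002,0,0],1],[[0,0,0],[0,0,0],1]])

```text
t: 18.0
tool_pos: [448.8, -311.7, 61.0]
tool_rot: [0.111, 1.567, -0.111]
contact_force: [-1.8, 1.7, 8.0]
grip_width: -0.001
```

play_rows(moves=[[[0,0,0],[0.001,0,0],1],[[0,0,0],[0.001,0,0],1],[[0,0,0],[0,0,0],1]])

```text
t: 18.38
tool_pos: [448.9, -311.8, 60.7]
tool_rot: [0.11, 1.566, -0.111]
contact_force: [-4.8, 4.4, 24.0]
grip_width: 0.003
```

The button has bottomed out at 24 N. I'm releasing straight up.

play_rows(moves=[[[0,0,0],[-0.005,0,0],1],[[0,0,0],[-0.015,0,0],1],[[0,0,0],[-0.035,0,0],1],[[0,0,0],[-0.04,0,0],1],[[0,0,0],[-0.04,0,0],1],[[0,0,0],[-0.03,0,0],1],[[0,0,0],[0,0,0],1],[[0,0,0],[0,0,0],1]])

```text
t: 19.38
tool_pos: [448.0, -311.3, 222.7]
tool_rot: [0.111, 1.569, -0.11]
contact_force: [0.6, 0.5, -0.8]
grip_width: 0.001
```

Run:
```python
from rig import eyes,ctrl
from h import *
s=ctrl.state(); print(s["tool_pos"],s["t"],s["contact_force"])
im,d=eyes.get_image("wrist"); cv2.imwrite("pics/w7.png",im[:,:,::-1])
c=eyes.camera_info("wrist"); Tt=np.eye(4); Tt[:3,:3]=Ro.from_rotvec(s["tool_rot"]).as_matrix(); Tt[:3,3]=s["tool_pos"]
W=cloud(d,c["K"],np.linalg.inv(Tt@c["mount"]))
f=im.astype(int)
for nm,m in [("g",(f[...,1]>f[...,0]+40)&(f[...,1]>f[...,2]+20)&(abs(W[...,2]-64)<10)),("r",(f[...,0]>f[...,1]+80)&(abs(W[...,2]-64)<10))]:
  k,l,st,ce=cv2.connectedComponentsWithStats(m.astype(np.uint8))
  for i in range(1,k):
    if st[i,4]>200: print(nm,ce[i].round(),np.nanmedian(W[l==i],0).round(1))
def comps(n):
    im,d,W,c=load(n); return im,W
im,d=eyes.get_image("top"); c=eyes.camera_info("top"); pickle.dump((im,d,c),open("top2.pkl","wb")); cv2.imwrite("pics/top2.png",im[:,:,::-1])
W=cloud(d,c["K"],c["camera_from_world"]); f=im.astype(int); T=(W[...,:2]-C)@np.stack([ex,ey],1); Z=W[...,2]
b=(f[...,2]>f[...,0]+50)&(abs(T[...,0])<80)
for nm,m in [("plate",b&(abs(Z-134)<6)&(T[...,1]<-150)&(T[...,1]>-320)),("hood",b&(abs(Z-156)<5)&(abs(T[...,1])<180))]:
    print(nm,m.sum(),np.percentile(T[m],[2,50,98],axis=0).round(1).tolist())
```

```text
[ 448.03711501 -311.3139827   222.74709889] 19.375 [ 0.64517356  0.52445714 -0.83978035]
g [513.  55.] [ 589.9 -214.2   67.3]
g [ 52. 153.] [ 256.  -233.2   67. ]
g [327. 219.] [ 448.5 -310.8   67.3]
g [193. 333.] [ 322.1 -393.3   67.2]
r [510. 264.] [ 587.7 -368.1   67.3]
plate 272 [[-72.7, -195.2], [-2.0, -190.2], [68.9, -185.1]]
hood 1842 [[-58.7, -156.5], [0.9, -109.5], [54.9, -62.3]]
```

View pics/top2.png

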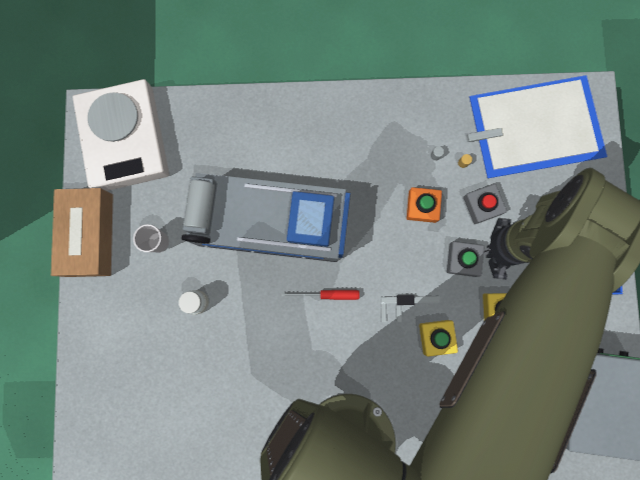

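```bash
python3 -c "
from rig import ctrl
print(ctrl.finish_job())"
```

```text
the job is handed in; nothing more can be done
None
```

I pushed the drawer and then the hood shut with the closed fingertips, pressed the green start button, backed the arm off clear of everything and handed the job in at about 19.5 s. No verdict was reported.

- **Drawer:** pushed to its hard stop at about 13 N. The last top image puts the plate's outer face at about -195 to -196 mm; fully shut is -197 mm.
- **Hood:** pushed to its stop at about 10 N. Its back face reads about -61 to -62 mm; fully shut is -60 mm.
- **Start button:** pressed until it bottomed out at 24 N. Afterwards its top measured 67.3 mm, so it is back up. The red stop button also measured 67.3 mm.
- **Bystanders:** in the last top picture the other things look to be where they started. I compared them by eye and did not measure them.
- **Test bar:** it was standing upright in the wrist image just before the last 1 mm or so of drawer travel. The closed hood hides it, so I could not check it after that.

No check failed. The image readings agree with the expected shut positions to within about 2 mm, which is the accuracy of the calibration.

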